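Set and lock the hold-down screw of a casting die

ROBOT

A 6-joint arm with a two-finger parallel gripper is mounted at the origin on the work surface. World frame = base frame: x ahead of the robot, y to its left, z up, the work surface at z = 0. Lengths are in m, angles in rad, forces in N, time in s.
With the tool pointing down it reaches from about 0.25 to 0.8 m from the base axis. Payload 8.5 kg.
Tool frame: the origin (TCP) lies between the finger pads; the fingertips stand 14 mm ahead of it and the grasp point (between the pads) lies 5 mm behind it; y points along the fingers, z is the direction in which the jaws open and shut, and the axes are right-handed (so a half turn about y gives the same grasp; the last joint's range is limited). The gripper opens to 85 mm and grips with 20 to 120 N. Pads are 22 mm wide; open, the fingers measure 114 mm over their backs; the gripper's body (76 mm by 85 mm) begins 54 mm behind the grasp point. The pads swing forward as they close: fully open they stand 13 mm farther back than shut.
Start: joints at [-1.139, 0.238, -0.013, 1.319, 0, 1.571], TCP at [0.22, -0.477, 0.245] pointing down, gripper open.
Joint ranges: [-2.66, 2.66], [-1.03, 1.9], [-1.14, 1.46], [-1.82, 2.27], [-1.45, 1.34], [-3.14, 3.14]. Speed limits (rad/s): [2.22, 2.22, 2.79, 3.14, 3.14, 3.14].

INTERFACE

Orientations are given as a unit quaternion [w, x, y, z].
In Python, from cell import arm, cams, sign_off gives the robot as it stands. The module is installed in compiled form; this text tells all that it offers.
- The arm moves only by the tool drive_tool, never from a script. Its argument "motion" is a list that holds one entry, the list of rows, each a list of 7 numbers: the turn, a rotation vector about the tool's x, y, z in degrees, then the shift along the tool's x, y, z in m, then the closure, from 0 (fully open) to 1 (shut). In form: [[[ax, ay, az, dx, dy, dz, gripper], ...]]. A call has 1 to 20 rows; each row is the pose to reach, as a shift and turn from the pose commanded when the call began, along the tool's axes at that moment; what a row does not reach only later rows make up. A row lasts 1/10 s, in which the tool goes at most 50 mm and 8.59 degrees, less where a joint would pass 70% of its speed; a pose out of reach is approached as far as the arm can. A call with a gripper value outside its range is refused whole. The fingers move at their own pace and stop on an object; "grip_force" is the grip in N (left out, the last holds). Time passes only in rows, so rows that repeat a pose let the fingers close. It gives the time, the measured TCP pose, the force and the opening at its end, in the units of the state.
- arm.get_obs(): the state, without advancing time (a new reading comes with each control period).
- cams.snapshot(name): name is "scene" or "top" or "wrist"; returns the picture (384x512x3 uint8, blue, green, red); there is no depth.
- cams.get_calibration(name): a dict with "camera_matrix" (3x3 intrinsics, pixels), "position" and "attitude" of the camera in the world. Camera axes: x right, y down, z forward; pixel columns grow to the right and rows downward; lengths in m; the calibration is good to about 2 mm. A picture is of the moment at which its call begins: read the wrist's pose just before it. get_calibration takes no time and is no camera call; for the wrist camera it gives the pose at the moment of the call.
- sign_off(): hands the job in, once; it reports no verdict.
The state is a dict: "time": time; "joint_pos": joint angles; "qd": joint speeds; "tau": joint torques, N m; "position": TCP position; "tool_rot": TCP orientation; "wrist_force": force on the tool from outside, world axes, zero at the start; "ft_torque": the same for the moment, N m; "gripper_width": opening from 0.0 (shut) to 1.0 (fully open).
Only numpy, scipy, OpenCV 4.12 (cv2) and the standard library are available. Lean on these libraries where they do the work, as an engineer would, in place of code of your own. Each camera call takes 0.05 s, during which the arm holds its last target. There are 200 camera calls.

TASK

The hold-down screw over the split die is locked and its pad stands just clear of the die. Loosen the screw's lock ring by its lever (counter-clockwise) so the screw is free, wind the crank clockwise until the pad bears firmly on the die without crushing it, and then turn the lock ring back clockwise until it is properly tight, but not forced. Let go, and leave the fittings, tools and tin lying around it where they are.

Things in the scene. Friction and masses are not known exactly. Their poses are not given: they have to be found in the camera images.
- fixture: Hold-down fixture, bolted to the bench: steel bed plate 190 x 150 x 20 mm, a grey column at its +x end, a grey arm 66 mm wide reaching over the die, arm top 110 mm above the bench. Origin on the bench straight below the vertical screw axis; z up; +x from the axis towards the column.
- die: Split steel die, 99 x 88 mm, about 46 mm showing above the bed, standing fixed in the bed under the screw. Its height differs from job to job by up to 1.6 mm, so the point where the pad meets it has to be felt. Origin under its centre.
- stem: The screw's stem with its swivel pad (24 mm across), between arm and die, on the screw axis; goes down 0.8 mm per rad of the crank. Origin: centre of the pad's underside, 68 mm above the bench and 0.3 to 1.9 mm clear of the die at the start. Its press on the die: none until they meet, then growing about 380 N per rad of the crank.
- crank (a joint): Turn of the crank, rad: 0 at start, grows clockwise from above (screw down). Ring tight: does not turn. Ring loose: turns at 0.25 N m, that is 5 N on its post. The pad meets the die somewhere between 0.35 and 2.4 rad; from there the push rises 6 N per rad. 8 to 9 N across the post while moving (200 to 250 N on the die) is right; 13 N (500 N) crushes the die. Stays where it is left.
- crank_post (a point): Top centre of the crank's upright round post: steel, 14 mm across, 50 mm from the screw axis, top about 198 mm above the bench. The crank is the uppermost part of the screw: a dark hub 32 mm across and a level arm 14 mm wide (146 to 158 mm above the bench) carrying the post. x axis: outward from the screw axis along the arm; at the start it points 17 degrees to the left of the fixture's +x.
- lock_ring (a joint): Turn of the lock ring, rad: about 0 at start (tight), grows counter-clockwise from above (loosening), range -2.6 to 0.9. Free after 0.45; 0.6 is plainly loose. Loose: turns at 0.6 N m, 6.3 N on its post. Once the washer meets the shoulder again the push rises 10 N per rad: push till 12 to 13 N, rubbing included: properly tight (10 N is not enough); 18 N is forced. Stays where it is left.
- lock_post (a point): Top centre of the lock lever's upright round post: steel, 14 mm across, 95 mm from the screw axis, top 180 mm above the bench. It stands on a flat level lever (14 mm wide, 119 to 131 mm above the bench) of the dark lock ring (64 mm across, up to 134 mm) on top of the arm. x axis: outward from the screw axis along the lever; at the start to the fixture's +y side, 22 degrees towards -x.
- washer: Keyed clamping washer hidden inside the lock ring, on the screw axis; does not turn. The ring presses it down on the screw's shoulder: the clamp force, about 590 N per rad of ring after they meet, 170 to 270 N at start. As the screw has since gone down, the new tight place of the ring lies 0.3 to 1.8 rad further clockwise than at the start; it has to be felt.
- fitting_a: Bystander: loose brass fitting, 50 x 24 x 36 mm, left of the fixture. Origin under it.
- fitting_b: Bystander: the same kind of brass fitting, right of the fixture. Origin under it.
- fitting_c: Bystander: the same kind of brass fitting, on the bench to the left. Origin under it.
- hammer: Bystander: hammer lying on the bench to the left.
- wire_brush: Bystander: brush lying on the bench to the right.
- spanner: Bystander: open-ended spanner lying on the bench to the right (not needed).
- paste_tin: Bystander: closed tin, 72 mm across, 70 mm high, to the right.

How it is judged:
On the way, in this order (a step that is already met when the one before it is completed fails the run):
1. the lock ring is loose: no clamp on the screw (contact force between washer and stem below 5 N and value of joint lock_ring above 0.15 rad), for 0.2 s.
2. with the ring still loose, the pad bears on the die with 100 to 450 N (contact force between stem and die between 100 and 450 N and contact force between washer and stem below 5 N), for 0.2 s.
At the end, for the whole second after the job is handed in: The pad bears on the die with 100 to 450 N and the lock ring is tight again (clamp force over 150 N); ring and crank are at rest and nothing is held (contact force between stem and die between 100 and 450 N and contact force between washer and stem above 150 N and velocity of joint lock_ring between -0.05 and 0.05 rad/s and velocity of joint crank between -0.05 and 0.05 rad/s); the robot touches nothing.
It fails at once if the die is crushed (more than 500 N on it) (contact force between stem and die above 500 N).
It fails at once if the lock ring is forced (clamp over 700 N) (contact force between washer and stem above 700 N).
It fails at once if a bystander is moved more than 40 mm (distance of any of fitting_a, fitting_b, fitting_c, hammer, wire_brush, spanner, paste_tin from where it was at the start of the episode above 0.04 m).
It also fails if it takes over 72 s, if anything falls off the work surface, if the arm or the gripper's body presses on something with over 40 N, if the wrist force passes 120 N, or if a joint passes its speed limit or range.

## Working session

There is one attempt and no reset: what is moved stays moved. The work goes in short steps, Python scripts to look and compute and a tool call to move; the robot and the scene stay as the last step left them, time stands still between calls to the robot, and variables do not carry over. Pictures are saved under pics/ and viewed, about 8 in all and at most 12, crops included, and the job is handed in when it is done.

Besides the shell and the picture viewer there is one more tool, called after "Emit:" as name(argument=value, ...) on one line, values as JSON. drive_tool: Moves the arm, as the interface text tells. Its arguments: {"type":"object","properties":{"motion":{"type":"array","items":{"type":"array","items":{"type":"array","items":{"type":"number"}}}},"grip_force":{"type":"number"}},"required":["motion"]}

```bash
mkdir -p pics; ls
python3 - <<'E'
from cell import arm,cams
import cv2,numpy as np
o=arm.get_obs(); print(o)
for n in("scene","top"):
    im=cams.snapshot(n); cv2.imwrite(f"pics/{n}0.png",im)
    c=cams.get_calibration(n); print(n,c)
E
```

```text
pics
{'time': 0.0, 'joint_pos': array([-1.13901740e+00,  2.38733084e-01, -1.42618335e-02,  1.31918907e+00,
       -4.74693750e-06,  1.57080809e+00]), 'qd': array([-0.00098782, -0.00081791, -0.00244513,  0.00177796, -0.00038035,
        0.00055662]), 'tau': array([-6.01784850e-04, -5.38781905e+01,  3.46432257e+01,  1.84267882e-02,
       -1.08249264e-04,  1.13672033e-05]), 'position': array([ 0.21953822, -0.47645669,  0.24469968]), 'tool_rot': array([ 0.15136298, -0.15157646,  0.69117176, -0.69021404]), 'wrist_force': array([-0.09174536,  0.86965939, -0.32491964]), 'ft_torque': array([-0.04853059, -0.01332828, -0.07317791]), 'gripper_width': 0.9989333026142535}
scene {'camera_matrix': array([[348.17357325,   0.        , 251.77122144],
       [  0.        , 348.17357325, 191.60266847],
       [  0.        ,   0.        ,   1.        ]]), 'position': array([ 1.09366937, -0.49346036,  0.88063157]), 'attitude': array([-0.36317103,  0.82784473,  0.39569124, -0.1618899 ])}
top {'camera_matrix': array([[458.88602393,   0.        , 258.52364769],
       [  0.        , 458.88602393, 191.43031499],
       [  0.        ,   0.        ,   1.        ]]), 'position': array([0.31438103, 0.01920942, 1.41153302]), 'attitude': array([ 0.04942809, -0.70251178,  0.70781914, -0.05501026])}
```

View pics/top0.png

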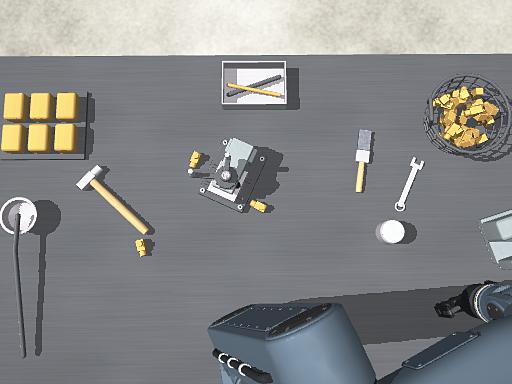

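View pics/scene0.png

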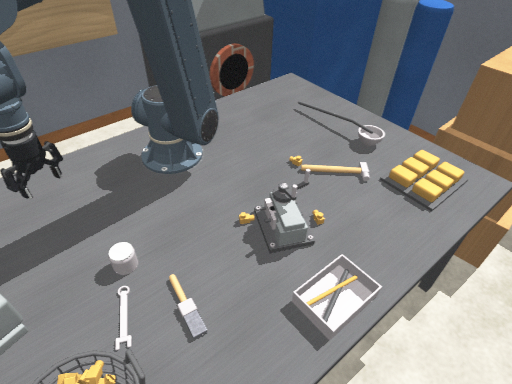

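```bash
cat > h.py <<'E'
import numpy as np
from scipy.spatial.transform import Rotation as R
from cell import arm,cams
def rot(q): return R.from_quat([q[1],q[2],q[3],q[0]])
def ray(c,u,v):
    K=np.array(c["camera_matrix"]); d=rot(c["attitude"]).as_matrix()@np.linalg.solve(K,[u,v,1.]); return np.array(c["position"]),d
def onz(c,u,v,z):
    p,d=ray(c,u,v); return p+d*(z-p[2])/d[2]
def proj(c,X):
    K=np.array(c["camera_matrix"]); q=K@(rot(c["attitude"]).as_matrix().T@(np.array(X)-c["position"])); return q[:2]/q[2]
E
python3 - <<'E'
import cv2,numpy as np
a=cv2.imread("pics/top0.png")[130:220,180:290]; b=cv2.imread("pics/scene0.png")[165:255,230:340]
cv2.imwrite("pics/z0.png",cv2.resize(np.vstack([a,b])[:, :],None,fx=1,fy=1) if 0 else np.hstack([cv2.resize(x,(400,327),interpolation=cv2.INTER_CUBIC) for x in(a,b)]))
E
```

```text
(no output)
```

View pics/z0.png

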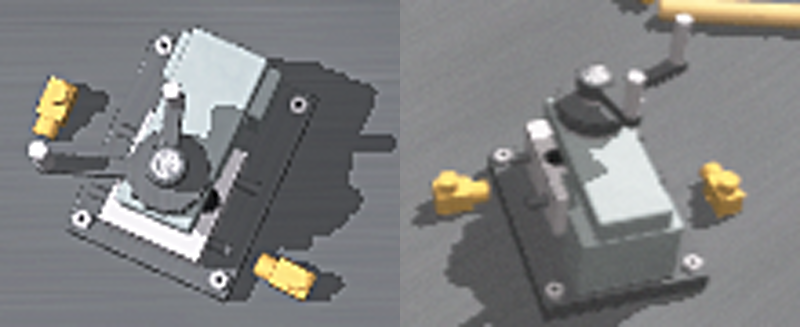

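Run:
```python
from h import *
t=cams.get_calibration("top"); s=cams.get_calibration("scene")
for n,a,b,z in [("hub",(167,165),(596,75),.165),("lock",(38,149),(683,20),.18),("crank",(172,90),(636,77),.198)]:
    ua=(180+a[0]/3.636-.4,130+a[1]/3.636-.4); ub=(230+(b[0]-400)/3.636-.4,165+b[1]/3.636-.4)
    p1,d1=ray(t,*ua);p2,d2=ray(s,*ub)
    k=np.linalg.lstsq(np.c_[d1,-d2],p2-p1,rcond=None)[0]
    print(n,onz(t,*ua,z),onz(s,*ub,z),"tri",p1+k[0]*d1,p2+k[1]*d2)
B=[onz(t,180+x/3.636-.4,130+y/3.636-.4,.023) for x,y in[(163,45),(298,104),(81,217),(218,280)]]
print(np.array(B)); d=(B[0]+B[1]-B[2]-B[3])/2; print(d,np.degrees(np.arctan2(d[1],d[0])),np.mean(B,0))
o=arm.get_obs(); print(rot(o["tool_rot"]).as_matrix().round(3),rot(o["tool_rot"]).as_matrix().T.round(3))
```

```text
hub [0.54651413 0.09927376 0.165     ] [0.55056926 0.09661684 0.165     ] tri [0.5472679  0.09953374 0.16095232] [0.54755552 0.09989127 0.16102885]
lock [0.55657638 0.19510659 0.18      ] [0.55664729 0.19305071 0.18      ] tri [0.55672894 0.19521739 0.17922425] [0.55579398 0.19414155 0.17888672]
crank [0.59705941 0.09357934 0.198     ] [0.59734593 0.09317534 0.198     ] tri [0.59714374 0.09360152 0.19763801] [0.59706524 0.09350711 0.19761394]
[[ 0.67723118  0.11207375  0.023     ]
 [ 0.6249545  -0.00284491  0.023     ]
 [ 0.52897761  0.18058915  0.023     ]
 [ 0.47482565  0.06548231  0.023     ]]
[ 0.14919121 -0.06842131  0.        ] -24.63689387815866 [0.57649724 0.08882507 0.023     ]
[[-0.908 -0.001  0.419]
 [-0.419  0.001 -0.908]
 [ 0.    -1.    -0.001]] [[-0.908 -0.419  0.   ]
 [-0.001  0.001 -1.   ]
 [ 0.419 -0.908 -0.001]]
```

Emit:
drive_tool(motion=[[[0,-60,0,-0.587,-0.015,-0.468,0],[0,-60,0,-0.587,-0.015,-0.468,0],[0,-60,0,-0.587,-0.015,-0.468,0],[0,-60,0,-0.587,-0.015,-0.468,0],[0,-60,0,-0.587,-0.015,-0.468,0],[0,-60,0,-0.587,-0.015,-0.468,0],[0,-60,0,-0.587,-0.015,-0.468,0],[0,-60,0,-0.587,-0.015,-0.468,0],[0,-60,0,-0.587,-0.015,-0.468,0],[0,-60,0,-0.587,-0.015,-0.468,0],[0,-60,0,-0.587,-0.015,-0.468,0],[0,-60,0,-0.587,-0.015,-0.468,0],[0,-60,0,-0.587,-0.015,-0.468,0],[0,-60,0,-0.587,-0.015,-0.468,0],[0,-60,0,-0.587,-0.015,-0.468,0],[0,-60,0,-0.587,-0.015,-0.468,0],[0,-60,0,-0.587,-0.015,-0.468,0],[0,-60,0,-0.587,-0.015,-0.468,0],[0,-60,0,-0.587,-0.015,-0.468,0],[0,-60,0,-0.587,-0.015,-0.468,0]]])

```text
time: 2.1
position: [0.5567, 0.1928, 0.2608]
tool_rot: [-0.476, 0.476, -0.523, 0.523]
wrist_force: [-0.3, 0.2, -0.1]
gripper_width: 1.003
```

Run:
```python
from h import *
import cv2
o=arm.get_obs(); print(o["time"],o["position"],o["joint_pos"],o["wrist_force"]);print(rot(o["tool_rot"]).as_matrix().round(3))
c=cams.get_calibration("wrist"); im=cams.snapshot("wrist"); cv2.imwrite("pics/w1.png",im); print(c)
for X in [(.5565,.1945,.18),(.597,.0935,.198),(.5485,.0995,.165)]: print(proj(c,X))
```

```text
2.1 [0.55670438 0.19279379 0.26082713] [3.33356313e-01 3.45951109e-01 1.79067463e-01 1.40345339e+00
 6.00085910e-05 1.99744037e+00] [-0.25386726  0.24359899 -0.09277581]
[[-0.093  0.     0.996]
 [-0.996  0.    -0.093]
 [-0.    -1.     0.   ]]
{'camera_matrix': array([[343.13926659,   0.        , 259.46983019],
       [  0.        , 343.13926659, 188.07287832],
       [  0.        ,   0.        ,   1.        ]]), 'position': array([0.56400679, 0.27199472, 0.38996077]), 'attitude': array([ 0.15659842,  0.98654949, -0.04636419, -0.00688439])}
[258.83454178 201.90996485]
[331.07659342 342.63494913]
[260.11419912 309.95407183]
```

View pics/w1.png

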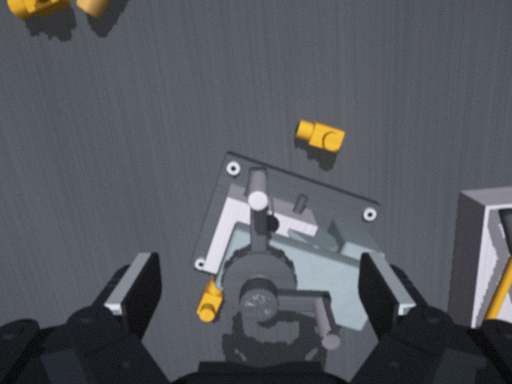

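Emit:
drive_tool(motion=[[[0,0,0,0,0.03,0,0],[0,0,0,0,0.06,0,0],[0,0,0,0,0.09,0,0],[0,0,0,0,0.1,0,0],[0,0,0,0,0.1,0,0],[0,0,0,0,0.1,0,1],[0,0,0,0,0.1,0,1],[0,0,0,0,0.1,0,1],[0,0,0,0,0.1,0,1],[0,0,0,0,0.1,0,1],[0,0,0,0,0.1,0,1],[0,0,0,0,0.1,0,1]]], grip_force=40)

```text
time: 3.35
position: [0.5567, 0.1941, 0.1609]
tool_rot: [0.477, -0.476, 0.523, -0.522]
wrist_force: [-2.6, 0.5, 5.2]
gripper_width: 0.149
```

```bash
cat >> h.py <<'E'
C=np.array([.5485,.0995])
def arc(r,total,n,g=1,yaw=1.0,C=C):
    """rows to carry the tool along a circle of radius r about C, by total deg (CCW +), in n rows"""
    o=arm.get_obs(); p=o["position"]; M=rot(o["tool_rot"]).as_matrix()
    a0=np.arctan2(*(p[:2]-C)[::-1]); out=[]
    for k in range(1,n+1):
        a=a0+np.radians(total*k/n); w=np.r_[C+r*np.array([np.cos(a),np.sin(a)]),p[2]]-p
        d=M.T@w; out.append([0,round(-yaw*total*k/n,1),0,*(float(v) for v in d.round(4)),g])
    print("ang",np.degrees(a0).round(2),"r",np.linalg.norm(p[:2]-C).round(4)); print(out)
def st():
    o=arm.get_obs(); p=o["position"]; d=p[:2]-C; a=np.arctan2(d[1],d[0]); f=o["wrist_force"]
    print("t",round(o["time"],2),"p",p.round(4),"ang",np.degrees(a).round(2),"r",np.linalg.norm(d).round(4),"Fcw-on-post",round(-(f[0]*-np.sin(a)+f[1]*np.cos(a))*-1,2),"Frad",round(f[:2]@d/np.linalg.norm(d),2),"F",f.round(1),"q6",o["joint_pos"][5].round(2),"w",o["gripper_width"].round(3))
E
python3 -c "
from h import *
st(); arc(.095,43,16)"
```

```text
Traceback (most recent call last):
  File "h.py", line 22, in st
    print("t",round(o["time"],2),"p",p.round(4),"ang",np.degrees(a).round(2),"r",np.linalg.norm(d).round(4),"Fcw-on-post",round(-(f[0]*-np.sin(a)+f[1]*np.cos(a))*-1,2),"Frad",round(f[:2]@d/np.linalg.norm(d),2),"F",f.round(1),"q6",o["joint_pos"][5].round(2),"w",o["gripper_width"].round(3))
                                                                                                                                                                                                                                                                     ^^^^^^^^^^^^^^^^^^^^^^^^
AttributeError: 'float' object has no attribute 'round'
```

```bash
sed -i 's/o\["gripper_width"\].round(3)/round(float(o["gripper_width"]),3)/' h.py; python3 -c "
from h import *
st(); arc(.095,43,16)"
```

```text
t 3.35 p [0.5567 0.1941 0.1609] ang 85.02 r 0.095 Fcw-on-post 2.68 Frad 0.31 F [-2.6  0.5  5.2] q6 2.0 w 0.149
ang 85.02 r 0.095
[[0, -2.7, 0, 0.0001, 0.0, -0.0045, 1], [0, -5.4, 0, 0.0004, 0.0, -0.0089, 1], [0, -8.1, 0, 0.001, 0.0, -0.0133, 1], [0, -10.8, 0, 0.0017, 0.0, -0.0177, 1], [0, -13.4, 0, 0.0027, -0.0, -0.0221, 1], [0, -16.1, 0, 0.0038, -0.0, -0.0264, 1], [0, -18.8, 0, 0.0052, -0.0, -0.0306, 1], [0, -21.5, 0, 0.0068, -0.0, -0.0348, 1], [0, -24.2, 0, 0.0085, -0.0, -0.0389, 1], [0, -26.9, 0, 0.0104, -0.0, -0.0429, 1], [0, -29.6, 0, 0.0126, -0.0, -0.0468, 1], [0, -32.2, 0, 0.0149, -0.0, -0.0506, 1], [0, -34.9, 0, 0.0174, -0.0, -0.0543, 1], [0, -37.6, 0, 0.02, -0.0, -0.0579, 1], [0, -40.3, 0, 0.0228, -0.0, -0.0614, 1], [0, -43.0, 0, 0.0258, -0.0, -0.0647, 1]]
```

Emit:
drive_tool(motion=[[[0,-2.7,0,0.0001,0.0,-0.0045,1],[0,-5.4,0,0.0004,0.0,-0.009,1],[0,-8.1,0,0.001,0.0,-0.0133,1],[0,-10.8,0,0.0017,0.0,-0.0177,1],[0,-13.4,0,0.0027,0,-0.022,1],[0,-16.1,0,0.0038,0,-0.0264,1],[0,-18.8,0,0.0052,0,-0.0306,1],[0,-21.5,0,0.0068,0,-0.0348,1],[0,-24.2,0,0.0085,0,-0.0389,1],[0,-26.9,0,0.0104,0,-0.0429,1],[0,-29.6,0,0.0126,0,-0.0468,1],[0,-32.2,0,0.0149,0,-0.0506,1],[0,-34.9,0,0.0174,0,-0.0543,1],[0,-37.6,0,0.02,0,-0.0579,1],[0,-40.3,0,0.0228,0,-0.0614,1],[0,-43.0,0,0.0258,0,-0.0647,1],[0,-43.0,0,0.0258,0,-0.0647,1],[0,-43.0,0,0.0258,0,-0.0647,1]]])

```text
time: 5.15
position: [0.4904, 0.1753, 0.1609]
tool_rot: [0.636, -0.634, 0.311, -0.311]
wrist_force: [-1.3, 6.2, 3.3]
gripper_width: 0.149
```

```bash
python3 -c "
from h import *
st()"
```

```text
t 5.15 p [0.4904 0.1753 0.1609] ang 127.48 r 0.0955 Fcw-on-post -2.79 Frad 5.71 F [-1.3  6.2  3.3] q6 1.25 w 0.149
```

Emit:
drive_tool(motion=[[[0,0,0,0,0,0,0],[0,0,0,0,0,0,0],[0,0,0,0,0,0,0],[0,0,0,0,-0.04,0,0],[0,0,0,0,-0.084,0,0],[0,-8,0,0.02,-0.084,0.005,0],[0,-16,0,0.04,-0.084,0.01,0],[0,-24,0,0.06,-0.084,0.015,0],[0,-32,0,0.08,-0.084,0.02,0],[0,-40,0,0.1,-0.084,0.026,0],[0,-48,0,0.12,-0.084,0.031,0],[0,-56,0,0.13,-0.084,0.034,0],[0,-60,0,0.13,-0.084,0.034,0],[0,-60,0,0.13,-0.084,0.034,0],[0,-60,0,0.13,-0.084,0.034,0]]])

```text
time: 6.65
position: [0.5965, 0.0921, 0.2442]
tool_rot: [-0.706, 0.706, 0.047, -0.047]
wrist_force: [-0.2, 0.4, 0.5]
gripper_width: 0.999
```

Run:
```python
from h import *
import cv2
st(); o=arm.get_obs(); print(rot(o["tool_rot"]).as_matrix().round(3))
c=cams.get_calibration("wrist"); im=cams.snapshot("wrist"); cv2.imwrite("pics/w2.png",im)
for X in [(.4904,.1753,.18),(.597,.0935,.198),(.5485,.0995,.165)]: print(proj(c,X))
```

```text
t 6.65 p [0.5965 0.0921 0.2442] ang -8.77 r 0.0486 Fcw-on-post 0.33 Frad -0.27 F [-0.2  0.4  0.5] q6 0.02 w 0.999
[[ 0.991 -0.    -0.132]
 [ 0.132 -0.     0.991]
 [-0.    -1.    -0.   ]]
[444.1387596   46.54628101]
[261.80154521 227.28600492]
[281.95912973 133.19844359]
```

View pics/w2.png

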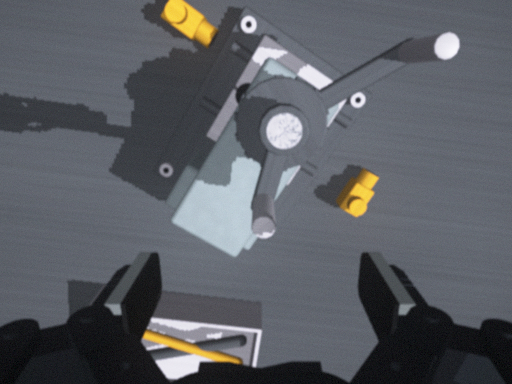

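Emit:
drive_tool(motion=[[[0,0,0,0,0.03,0.001,0],[0,0,0,0,0.06,0.001,0],[0,0,0,0,0.064,0.001,0],[0,0,0,0,0.064,0.001,0],[0,0,0,0,0.064,0.001,1],[0,0,0,0,0.064,0.001,1],[0,0,0,0,0.064,0.001,1],[0,0,0,0,0.064,0.001,1],[0,0,0,0,0.064,0.001,1],[0,0,0,0,0.064,0.001,1],[0,0,0,0,0.064,0.001,1]]], grip_force=40)

```text
time: 7.8
position: [0.5967, 0.0935, 0.1808]
tool_rot: [0.706, -0.705, -0.048, 0.048]
wrist_force: [-0.6, 2.6, 4.3]
gripper_width: 0.151
```

```bash
python3 -c "
from h import *
st(); arc(.050,-20,10)"
```

```text
t 7.8 p [0.5967 0.0935 0.1808] ang -7.06 r 0.0486 Fcw-on-post 2.46 Frad -0.9 F [-0.6  2.6  4.3] q6 0.02 w 0.151
ang -7.06 r 0.0486
[[0, 2.0, 0, 0.0009, -0.0, -0.002, 1], [0, 4.0, 0, 0.0004, -0.0, -0.0037, 1], [0, 6.0, 0, -0.0002, -0.0, -0.0053, 1], [0, 8.0, 0, -0.0009, -0.0, -0.007, 1], [0, 10.0, 0, -0.0016, -0.0, -0.0086, 1], [0, 12.0, 0, -0.0023, -0.0, -0.0101, 1], [0, 14.0, 0, -0.0032, -0.0, -0.0117, 1], [0, 16.0, 0, -0.004, -0.0, -0.0132, 1], [0, 18.0, 0, -0.005, -0.0, -0.0147, 1], [0, 20.0, 0, -0.0059, -0.0, -0.0161, 1]]
```

```bash
sed -i 's/^C=.*/C=np.array([.5473,.0998])/' h.py; python3 -c "
from h import *
st(); arc(.050,-28,10)"
```

```text
t 7.8 p [0.5967 0.0935 0.1808] ang -7.23 r 0.0498 Fcw-on-post 2.46 Frad -0.9 F [-0.6  2.6  4.3] q6 0.02 w 0.151
ang -7.23 r 0.0498
[[0, 2.8, 0, -0.0005, -0.0, -0.0024, 1], [0, 5.6, 0, -0.0013, -0.0, -0.0047, 1], [0, 8.4, 0, -0.0022, -0.0, -0.007, 1], [0, 11.2, 0, -0.0033, -0.0, -0.0092, 1], [0, 14.0, 0, -0.0044, -0.0, -0.0113, 1], [0, 16.8, 0, -0.0056, -0.0, -0.0135, 1], [0, 19.6, 0, -0.007, -0.0, -0.0155, 1], [0, 22.4, 0, -0.0084, -0.0, -0.0175, 1], [0, 25.2, 0, -0.0099, -0.0, -0.0194, 1], [0, 28.0, 0, -0.0115, -0.0, -0.0212, 1]]
```

Emit:
drive_tool(motion=[[[0,2.8,0,-0.0005,0,-0.0024,1],[0,5.6,0,-0.0013,0,-0.0047,1],[0,8.4,0,-0.0022,0,-0.007,1],[0,11.2,0,-0.0033,0,-0.0092,1],[0,14.0,0,-0.0044,0,-0.0113,1],[0,16.8,0,-0.0056,0,-0.0135,1],[0,19.6,0,-0.007,0,-0.0155,1],[0,22.4,0,-0.0084,0,-0.0175,1],[0,25.2,0,-0.0099,0,-0.0194,1],[0,28.0,0,-0.0115,0,-0.0212,1]]])

```text
time: 8.8
position: [0.5878, 0.0712, 0.1803]
tool_rot: [0.696, -0.696, 0.125, -0.125]
wrist_force: [-1.2, 4.4, 1.3]
gripper_width: 0.149
```

```bash
python3 -c "
from h import *
st(); arc(.050,-20,7)"
```

```text
t 8.8 p [0.5878 0.0712 0.1803] ang -35.24 r 0.0496 Fcw-on-post 2.9 Frad -3.5 F [-1.2  4.4  1.3] q6 0.47 w 0.149
ang -35.24 r 0.0496
[[0, 2.9, 0, -0.0003, -0.0, -0.0025, 1], [0, 5.7, 0, -0.0011, -0.0, -0.0049, 1], [0, 8.6, 0, -0.002, -0.0, -0.0072, 1], [0, 11.4, 0, -0.0031, -0.0, -0.0094, 1], [0, 14.3, 0, -0.0042, -0.0, -0.0116, 1], [0, 17.1, 0, -0.0055, -0.0, -0.0138, 1], [0, 20.0, 0, -0.0069, -0.0, -0.0159, 1]]
```

```bash
cat >> h.py <<'E'
_st=st
def st():
    _st(); o=arm.get_obs(); d=o["position"][:2]-C; f=o["wrist_force"]; r=np.linalg.norm(d); m=o["ft_torque"]
    T=m[2]+d[0]*f[1]-d[1]*f[0]; print("ft",m.round(3),"T",T.round(3),"equiv F at .05:",(T/.05).round(2),"at .095:",(T/.095).round(2),"qd",np.abs(o["qd"]).max().round(3))
E
python3 -c "
from h import *
st()"
```

```text
t 8.8 p [0.5878 0.0712 0.1803] ang -35.24 r 0.0496 Fcw-on-post 2.9 Frad -3.5 F [-1.2  4.4  1.3] q6 0.47 w 0.149
ft [0.936 0.099 0.087] T 0.231 equiv F at .05: 4.62 at .095: 2.43 qd 0.457
```

Emit:
drive_tool(motion=[[[0,2.9,0,-0.0003,0,-0.0025,1],[0,5.7,0,-0.0011,0,-0.0049,1],[0,8.6,0,-0.002,0,-0.0072,1],[0,11.4,0,-0.0031,0,-0.0094,1],[0,14.3,0,-0.0042,0,-0.0116,1]]])

```text
time: 9.3
position: [0.5795, 0.0621, 0.18]
tool_rot: [0.676, -0.675, 0.211, -0.21]
wrist_force: [-1.2, 6.7, 1.2]
gripper_width: 0.149
```

```bash
python3 -c "
from h import *
st(); arc(.050,-20,7)"
```

```text
t 9.3 p [0.5795 0.0621 0.18  ] ang -49.54 r 0.0496 Fcw-on-post 3.42 Frad -5.9 F [-1.2  6.7  1.2] q6 0.71 w 0.149
ft [1.257 0.226 0.097] T 0.266 equiv F at .05: 5.33 at .095: 2.8 qd 0.479
ang -49.54 r 0.0496
[[0, 2.9, 0, -0.0003, -0.0, -0.0025, 1], [0, 5.7, 0, -0.0011, -0.0, -0.0049, 1], [0, 8.6, 0, -0.002, -0.0, -0.0072, 1], [0, 11.4, 0, -0.0031, -0.0, -0.0094, 1], [0, 14.3, 0, -0.0043, -0.0, -0.0116, 1], [0, 17.1, 0, -0.0055, -0.0, -0.0138, 1], [0, 20.0, 0, -0.0069, -0.0, -0.0159, 1]]
```

Emit:
drive_tool(motion=[[[0,2.9,0,-0.0006,0,-0.0025,1],[0,5.7,0,-0.0016,0,-0.0049,1],[0,8.6,0,-0.0026,0,-0.0072,1],[0,11.4,0,-0.0037,0,-0.0094,1],[0,14.3,0,-0.005,0,-0.0116,1],[0,17.1,0,-0.0063,0,-0.0138,1],[0,20,0,-0.0077,0,-0.0158,1]]])

```text
time: 10.0
position: [0.5644, 0.0535, 0.1798]
tool_rot: [0.629, -0.628, 0.325, -0.324]
wrist_force: [0.2, 6.6, -2.3]
gripper_width: 0.154
```

```bash
python3 -c "
from h import *
st(); arc(.0492,-20,7)"
```

```text
t 10.0 p [0.5644 0.0535 0.1798] ang -69.74 r 0.0493 Fcw-on-post 2.49 Frad -6.08 F [ 0.2  6.6 -2.3] q6 1.05 w 0.154
ft [ 1.318 -0.102  0.129] T 0.252 equiv F at .05: 5.04 at .095: 2.65 qd 0.492
ang -69.74 r 0.0493
[[0, 2.9, 0, -0.0008, 0.0, -0.0023, 1], [0, 5.7, 0, -0.0016, 0.0, -0.0046, 1], [0, 8.6, 0, -0.0026, 0.0, -0.0069, 1], [0, 11.4, 0, -0.0036, 0.0, -0.0091, 1], [0, 14.3, 0, -0.0047, 0.0, -0.0113, 1], [0, 17.1, 0, -0.006, 0.0, -0.0134, 1], [0, 20.0, 0, -0.0074, 0.0, -0.0154, 1]]
```

Emit:
drive_tool(motion=[[[0,2.9,0,-0.001,0,-0.0024,1],[0,5.7,0,-0.002,0,-0.0048,1],[0,8.6,0,-0.003,0,-0.0072,1],[0,11.4,0,-0.0043,0,-0.0094,1],[0,14.3,0,-0.0056,0,-0.0116,1],[0,17.1,0,-0.007,0,-0.0137,1],[0,20,0,-0.0085,0,-0.0157,1]]])

```text
time: 10.7
position: [0.5471, 0.0509, 0.1797]
tool_rot: [0.563, -0.562, 0.429, -0.428]
wrist_force: [2.5, 4.5, -5.2]
gripper_width: 0.147
```

```bash
python3 -c "
from h import *
st(); arc(.0492,-20,7)"
```

```text
t 10.7 p [0.5471 0.0509 0.1797] ang -90.18 r 0.0489 Fcw-on-post 2.47 Frad -4.54 F [ 2.5  4.5 -5.2] q6 1.4 w 0.147
ft [ 0.857 -0.632  0.167] T 0.287 equiv F at .05: 5.75 at .095: 3.02 qd 0.51
ang -90.18 r 0.0489
[[0, 2.9, 0, -0.0004, -0.0, -0.0024, 1], [0, 5.7, 0, -0.0012, 0.0, -0.0047, 1], [0, 8.6, 0, -0.0022, 0.0, -0.007, 1], [0, 11.4, 0, -0.0032, 0.0, -0.0092, 1], [0, 14.3, 0, -0.0044, 0.0, -0.0114, 1], [0, 17.1, 0, -0.0057, 0.0, -0.0135, 1], [0, 20.0, 0, -0.0071, 0.0, -0.0155, 1]]
```

Emit:
drive_tool(motion=[[[0,2.9,0,-0.0007,0,-0.0024,1],[0,5.7,0,-0.0016,0,-0.0048,1],[0,8.6,0,-0.0026,0,-0.0071,1],[0,11.4,0,-0.0037,0,-0.0093,1],[0,14.3,0,-0.005,0,-0.0115,1]]])

```text
time: 11.2
position: [0.535, 0.0525, 0.1796]
tool_rot: [0.505, -0.504, 0.495, -0.495]
wrist_force: [4.9, 3.7, -7.5]
gripper_width: 0.148
```

```bash
python3 -c "
from h import *
st(); arc(.0492,-20,7)"
```

```text
t 11.2 p [0.535  0.0525 0.1796] ang -104.59 r 0.0488 Fcw-on-post 3.81 Frad -4.86 F [ 4.9  3.7 -7.5] q6 1.65 w 0.148
ft [ 0.652 -0.97   0.143] T 0.329 equiv F at .05: 6.59 at .095: 3.47 qd 0.521
ang -104.59 r 0.0488
[[0, 2.9, 0, -0.0004, -0.0, -0.0024, 1], [0, 5.7, 0, -0.0012, -0.0, -0.0047, 1], [0, 8.6, 0, -0.0022, -0.0, -0.007, 1], [0, 11.4, 0, -0.0032, -0.0, -0.0092, 1], [0, 14.3, 0, -0.0044, 0.0, -0.0114, 1], [0, 17.1, 0, -0.0057, 0.0, -0.0135, 1], [0, 20.0, 0, -0.0071, 0.0, -0.0155, 1]]
```

Emit:
drive_tool(motion=[[[0,2.9,0,-0.0007,0,-0.0024,1],[0,5.7,0,-0.0016,0,-0.0048,1],[0,8.6,0,-0.0026,0,-0.0071,1],[0,11.4,0,-0.0037,0,-0.0093,1]]])

```text
time: 11.6
position: [0.5258, 0.0559, 0.1796]
tool_rot: [-0.453, 0.453, -0.543, 0.543]
wrist_force: [6.3, 2.1, -8.9]
gripper_width: 0.151
```

```bash
python3 -c "
from h import *
st(); arc(.0492,-20,7)"
```

```text
t 11.6 p [0.5258 0.0559 0.1796] ang -116.04 r 0.0489 Fcw-on-post 4.74 Frad -4.67 F [ 6.3  2.1 -8.9] q6 1.86 w 0.151
ft [ 0.489 -1.261  0.212] T 0.444 equiv F at .05: 8.88 at .095: 4.67 qd 0.507
ang -116.04 r 0.0489
[[0, 2.9, 0, -0.0004, -0.0, -0.0024, 1], [0, 5.7, 0, -0.0013, -0.0, -0.0047, 1], [0, 8.6, 0, -0.0022, -0.0, -0.007, 1], [0, 11.4, 0, -0.0033, -0.0, -0.0092, 1], [0, 14.3, 0, -0.0044, -0.0, -0.0114, 1], [0, 17.1, 0, -0.0057, -0.0, -0.0135, 1], [0, 20.0, 0, -0.0071, -0.0, -0.0155, 1]]
```

Emit:
drive_tool(motion=[[[0,1,0,-0.0002,0,-0.0008,1],[0,2,0,-0.0005,0,-0.0016,1],[0,3,0,-0.0008,0,-0.0024,1],[0,4,0,-0.0011,0,-0.0032,1]]])

```text
time: 12.0
position: [0.5229, 0.0574, 0.1795]
tool_rot: [-0.434, 0.434, -0.558, 0.558]
wrist_force: [5.8, 2.8, -9.2]
gripper_width: 0.148
```

```bash
python3 -c "
from h import *
st(); "
```

```text
t 12.0 p [0.5229 0.0574 0.1795] ang -119.91 r 0.0489 Fcw-on-post 3.62 Frad -5.27 F [ 5.8  2.8 -9.2] q6 1.93 w 0.148
ft [ 0.368 -1.146  0.181] T 0.357 equiv F at .05: 7.15 at .095: 3.76 qd 0.181
```

Emit:
drive_tool(motion=[[[0,1,0,-0.0002,0,-0.0008,1],[0,2,0,-0.0005,0,-0.0016,1]]])

```text
time: 12.2
position: [0.5215, 0.0583, 0.1795]
tool_rot: [-0.424, 0.424, -0.566, 0.566]
wrist_force: [6.0, 1.9, -8.2]
gripper_width: 0.148
```

```bash
python3 -c "
from h import *
st(); "
```

```text
t 12.2 p [0.5215 0.0583 0.1795] ang -121.85 r 0.0489 Fcw-on-post 4.08 Frad -4.83 F [ 6.   1.9 -8.2] q6 1.97 w 0.148
ft [ 0.324 -1.221  0.224] T 0.423 equiv F at .05: 8.47 at .095: 4.46 qd 0.184
```

Emit:
drive_tool(motion=[[[0,1,0,-0.0002,0,-0.0008,1],[0,2,0,-0.0005,0,-0.0016,1]]])

```text
time: 12.4
position: [0.5201, 0.0591, 0.1795]
tool_rot: [-0.414, 0.414, -0.573, 0.573]
wrist_force: [5.3, 1.8, -8.9]
gripper_width: 0.15
```

```bash
python3 -c "
from h import *
st(); "
```

```text
t 12.4 p [0.5201 0.0591 0.1795] ang -123.77 r 0.0489 Fcw-on-post 3.42 Frad -4.45 F [ 5.3  1.8 -8.9] q6 2.0 w 0.15
ft [ 0.292 -1.171  0.217] T 0.384 equiv F at .05: 7.67 at .095: 4.04 qd 0.185
```

Emit:
drive_tool(motion=[[[0,1,0,-0.0002,0,-0.0008,1],[0,2,0,-0.0005,0,-0.0016,1],[0,2,0,-0.0005,0,-0.0016,1],[0,2,0,-0.0005,0,-0.0016,1],[0,2,0,-0.0005,0,-0.0016,0],[0,2,0,-0.0005,0,-0.0016,0],[0,2,0,-0.0005,0,-0.0016,0],[0,2,0,-0.0005,0,-0.0016,0],[0,2,0,-0.0005,-0.035,-0.0016,0],[0,2,0,-0.0005,-0.07,-0.0016,0],[0,2,0,-0.0005,-0.07,-0.0016,0],[0,2,0,-0.0005,-0.07,-0.0016,0]]])

```text
time: 13.6
position: [0.5184, 0.0601, 0.251]
tool_rot: [-0.405, 0.404, -0.58, 0.58]
wrist_force: [0.3, 0.2, 0.3]
gripper_width: 1.003
```

Run:
```python
from h import *
st(); o=arm.get_obs(); M=rot(o["tool_rot"]).as_matrix(); print("zang",np.degrees(np.arctan2(M[1,2],M[0,2])))
print((M.T@(np.array([.4904,.1753,.25])-o["position"])).round(4))
```

```text
t 13.6 p [0.5184 0.0601 0.251 ] ang -126.02 r 0.0491 Fcw-on-post 0.1 Frad -0.35 F [0.3 0.2 0.3] q6 2.04 w 1.003
ft [-0.045  0.003 -0.028] T -0.023 equiv F at .05: -0.46 at .095: -0.24 qd 0.038
zang -20.260509683429316
[-0.0984  0.001  -0.0662]
```

Emit:
drive_tool(motion=[[[0,-8,0,-0.01,0,-0.006,0],[0,-16,0,-0.02,0,-0.013,0],[0,-24,0,-0.03,0,-0.02,0],[0,-32,0,-0.04,0,-0.027,0],[0,-40,0,-0.05,0,-0.034,0],[0,-48,0,-0.06,0,-0.04,0],[0,-56,0,-0.07,0,-0.047,0],[0,-64,0,-0.08,0,-0.054,0],[0,-72,0,-0.09,0,-0.06,0],[0,-80,0,-0.0984,0,-0.0662,0],[0,-88,0,-0.0984,0,-0.0662,0],[0,-92,0,-0.0984,0,-0.0662,0],[0,-92,0,-0.0984,0,-0.0662,0],[0,-92,0,-0.0984,0,-0.0662,0]]])

```text
time: 15.0
position: [0.4896, 0.1751, 0.2495]
tool_rot: [-0.698, 0.698, -0.113, 0.113]
wrist_force: [-0.6, -0.9, 0.5]
gripper_width: 1.002
```

Run:
```python
from h import *
import cv2
st(); c=cams.get_calibration("wrist"); im=cams.snapshot("wrist"); cv2.imwrite("pics/w3.png",im)
for X in [(.4904,.1753,.18),(.5184,.0601,.196)]: print(proj(c,X))
```

```text
t 15.0 p [0.4896 0.1751 0.2495] ang 127.43 r 0.0949 Fcw-on-post 0.97 Frad -0.34 F [-0.6 -0.9  0.5] q6 0.66 w 1.002
ft [ 0.031  0.003 -0.003] T 0.089 equiv F at .05: 1.77 at .095: 0.93 qd 0.008
[260.12890184 211.66886513]
[102.05129472 313.17464234]
```

View pics/w3.png

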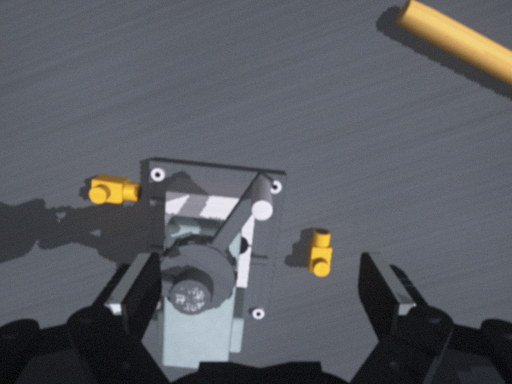

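Emit:
drive_tool(motion=[[[0,0,0,0,0.03,0,0],[0,0,0,0,0.06,0,0],[0,0,0,0,0.089,0,0],[0,0,0,0,0.089,0,0],[0,0,0,0,0.089,0,1],[0,0,0,0,0.089,0,1],[0,0,0,0,0.089,0,1],[0,0,0,0,0.089,0,1],[0,0,0,0,0.089,0,1],[0,0,0,0,0.089,0,1],[0,0,0,0,0.089,0,1]]], grip_force=40)

```text
time: 16.15
position: [0.4903, 0.1758, 0.1621]
tool_rot: [0.699, -0.698, 0.112, -0.112]
wrist_force: [-1.6, 2.4, 7.5]
gripper_width: 0.15
```

```bash
python3 -c "
from h import *
st(); arc(.0950,-56,20)"
```

```text
t 16.15 p [0.4903 0.1758 0.1621] ang 126.88 r 0.095 Fcw-on-post -0.19 Frad 2.84 F [-1.6  2.4  7.5] q6 0.66 w 0.15
ft [0.415 0.327 0.047] T 0.029 equiv F at .05: 0.57 at .095: 0.3 qd 0.001
ang 126.88 r 0.095
[[0, 2.8, 0, 0.0027, 0.0, 0.0037, 1], [0, 5.6, 0, 0.0057, 0.0, 0.0073, 1], [0, 8.4, 0, 0.0088, 0.0, 0.0108, 1], [0, 11.2, 0, 0.012, 0.0, 0.0141, 1], [0, 14.0, 0, 0.0155, 0.0, 0.0172, 1], [0, 16.8, 0, 0.019, 0.0, 0.0202, 1], [0, 19.6, 0, 0.0227, 0.0, 0.023, 1], [0, 22.4, 0, 0.0266, 0.0001, 0.0256, 1], [0, 25.2, 0, 0.0305, 0.0001, 0.028, 1], [0, 28.0, 0, 0.0346, 0.0001, 0.0302, 1], [0, 30.8, 0, 0.0388, 0.0001, 0.0322, 1], [0, 33.6, 0, 0.0431, 0.0001, 0.0341, 1], [0, 36.4, 0, 0.0474, 0.0001, 0.0357, 1], [0, 39.2, 0, 0.0519, 0.0001, 0.037, 1], [0, 42.0, 0, 0.0564, 0.0001, 0.0382, 1], [0, 44.8, 0, 0.0609, 0.0001, 0.0391, 1], [0, 47.6, 0, 0.0655, 0.0001, 0.0399, 1], [0, 50.4, 0, 0.0701, 0.0001, 0.0404, 1], [0, 53.2, 0, 0.0747, 0.0001, 0.0406, 1], [0, 56.0, 0, 0.0794, 0.0001, 0.0407, 1]]
```

Emit:
drive_tool(motion=[[[0,2.8,0,0.0027,0.0,0.0037,1],[0,5.6,0,0.0057,0.0,0.0073,1],[0,8.4,0,0.0088,0.0,0.0108,1],[0,11.2,0,0.012,0.0,0.0141,1],[0,14.0,0,0.0155,0.0,0.0172,1],[0,16.8,0,0.019,0.0,0.0202,1],[0,19.6,0,0.0227,0.0,0.023,1],[0,22.4,0,0.0266,0,0.0256,1],[0,25.2,0,0.0305,0,0.028,1],[0,28.0,0,0.0346,0,0.0302,1],[0,30.8,0,0.0388,0,0.0322,1],[0,33.6,0,0.0431,0,0.0341,1],[0,36.4,0,0.0474,0,0.0357,1],[0,39.2,0,0.0519,0,0.037,1],[0,42.0,0,0.0564,0,0.0382,1],[0,44.8,0,0.0609,0,0.0391,1],[0,47.6,0,0.0655,0,0.0399,1],[0,50.4,0,0.07,0,0.0404,1]]])

```text
time: 17.95
position: [0.5689, 0.1925, 0.1621]
tool_rot: [0.584, -0.583, 0.4, -0.399]
wrist_force: [-4.3, 3.6, 7.0]
gripper_width: 0.151
```

```bash
python3 -c "
from h import *
st(); arc(.0950,-21,10)"
```

```text
t 17.95 p [0.5689 0.1925 0.1621] ang 76.89 r 0.0952 Fcw-on-post 4.97 Frad 2.58 F [-4.3  3.6  7. ] q6 1.53 w 0.151
ft [0.621 0.773 0.103] T 0.576 equiv F at .05: 11.52 at .095: 6.06 qd 0.445
ang 76.89 r 0.0952
[[0, 2.1, 0, 0.0022, -0.0, 0.0027, 1], [0, 4.2, 0, 0.0043, -0.0, 0.0055, 1], [0, 6.3, 0, 0.0065, -0.0, 0.0082, 1], [0, 8.4, 0, 0.0088, -0.0, 0.0108, 1], [0, 10.5, 0, 0.0112, -0.0, 0.0133, 1], [0, 12.6, 0, 0.0137, -0.0, 0.0157, 1], [0, 14.7, 0, 0.0163, -0.0, 0.018, 1], [0, 16.8, 0, 0.019, -0.0, 0.0203, 1], [0, 18.9, 0, 0.0218, -0.0, 0.0224, 1], [0, 21.0, 0, 0.0246, -0.0, 0.0244, 1]]
```

Emit:
drive_tool(motion=[[[0,2.1,0,0.0022,0,0.0027,1],[0,4.2,0,0.0043,0,0.0055,1],[0,6.3,0,0.0065,0,0.0082,1],[0,8.4,0,0.0088,0,0.0108,1],[0,10.5,0,0.0112,0,0.0133,1],[0,12.6,0,0.0137,0,0.0157,1],[0,14.7,0,0.0163,0,0.018,1],[0,16.8,0,0.019,0,0.0203,1],[0,18.9,0,0.0218,0,0.0224,1],[0,21.0,0,0.0246,0,0.0244,1]]])

```text
time: 18.95
position: [0.6006, 0.1786, 0.1621]
tool_rot: [0.502, -0.501, 0.499, -0.498]
wrist_force: [-4.2, 3.9, 6.4]
gripper_width: 0.15
```

```bash
python3 -c "
from h import *
st(); arc(.0950,-21,10)"
```

```text
t 18.95 p [0.6006 0.1786 0.1621] ang 55.92 r 0.0951 Fcw-on-post 5.65 Frad 0.88 F [-4.2  3.9  6.4] q6 1.85 w 0.15
ft [0.715 0.685 0.019] T 0.556 equiv F at .05: 11.12 at .095: 5.85 qd 0.322
ang 55.92 r 0.0951
[[0, 2.1, 0, 0.0021, -0.0, 0.0028, 1], [0, 4.2, 0, 0.0042, -0.0, 0.0056, 1], [0, 6.3, 0, 0.0064, -0.0, 0.0082, 1], [0, 8.4, 0, 0.0087, -0.0, 0.0108, 1], [0, 10.5, 0, 0.0112, -0.0, 0.0133, 1], [0, 12.6, 0, 0.0137, -0.0, 0.0158, 1], [0, 14.7, 0, 0.0162, -0.0, 0.0181, 1], [0, 16.8, 0, 0.0189, -0.0, 0.0203, 1], [0, 18.9, 0, 0.0217, -0.0, 0.0225, 1], [0, 21.0, 0, 0.0245, -0.0, 0.0245, 1]]
```

Still rubbing only. Another 21°.

Emit:
drive_tool(motion=[[[0,2.1,0,0.0021,0,0.0028,1],[0,4.2,0,0.0042,0,0.0056,1],[0,6.3,0,0.0064,0,0.0082,1],[0,8.4,0,0.0087,0,0.0108,1],[0,10.5,0,0.0112,0,0.0133,1],[0,12.6,0,0.0137,0,0.0158,1],[0,14.7,0,0.0162,0,0.0181,1],[0,16.8,0,0.0189,0,0.0203,1],[0,18.9,0,0.0217,0,0.0225,1],[0,21.0,0,0.0245,0,0.0245,1]]])

```text
time: 19.95
position: [0.6248, 0.1546, 0.1621]
tool_rot: [0.402, -0.402, 0.582, -0.581]
wrist_force: [-5.8, 5.8, 8.6]
gripper_width: 0.15
```

```bash
python3 -c "
from h import *
st(); arc(.0950,-20,10)"
```

```text
t 19.95 p [0.6248 0.1546 0.1621] ang 35.28 r 0.0949 Fcw-on-post 8.06 Frad -1.38 F [-5.8  5.8  8.6] q6 2.17 w 0.15
ft [1.148 1.112 0.098] T 0.863 equiv F at .05: 17.27 at .095: 9.09 qd 0.316
ang 35.28 r 0.0949
[[0, 2.0, 0, 0.0018, -0.0, 0.0028, 1], [0, 4.0, 0, 0.0038, -0.0, 0.0054, 1], [0, 6.0, 0, 0.0059, -0.0, 0.008, 1], [0, 8.0, 0, 0.0081, -0.0, 0.0105, 1], [0, 10.0, 0, 0.0103, -0.0, 0.0129, 1], [0, 12.0, 0, 0.0127, -0.0001, 0.0153, 1], [0, 14.0, 0, 0.0151, -0.0001, 0.0175, 1], [0, 16.0, 0, 0.0176, -0.0001, 0.0197, 1], [0, 18.0, 0, 0.0202, -0.0001, 0.0218, 1], [0, 20.0, 0, 0.0228, -0.0001, 0.0238, 1]]
```

Emit:
drive_tool(motion=[[[0,2.0,0,0.0018,0,0.0028,1],[0,4.0,0,0.0038,0,0.0054,1],[0,6.0,0,0.0059,0,0.008,1],[0,8.0,0,0.0081,0,0.0105,1],[0,10.0,0,0.0103,0,0.0129,1]]])

```text
time: 20.45
position: [0.6328, 0.1407, 0.162]
tool_rot: [0.35, -0.35, 0.616, -0.613]
wrist_force: [-6.8, 7.6, 7.5]
gripper_width: 0.149
```

```bash
python3 -c "
from h import *
st(); arc(.0950,-8,4)"
```

```text
t 20.45 p [0.6328 0.1407 0.162 ] ang 25.55 r 0.0948 Fcw-on-post 9.8 Frad -2.85 F [-6.8  7.6  7.5] q6 2.32 w 0.149
ft [1.412 1.396 0.146] T 1.075 equiv F at .05: 21.5 at .095: 11.32 qd 0.297
ang 25.55 r 0.0948
[[0, 2.0, 0, 0.0017, -0.0, 0.0029, 1], [0, 4.0, 0, 0.0037, -0.0, 0.0055, 1], [0, 6.0, 0, 0.0058, -0.0, 0.0081, 1], [0, 8.0, 0, 0.0079, -0.0, 0.0106, 1]]
```

Emit:
drive_tool(motion=[[[0,2.0,0,0.0017,0,0.0029,1],[0,4.0,0,0.0037,0,0.0055,1],[0,6.0,0,0.0058,0,0.0081,1],[0,7.0,0,0.0068,0,0.0094,1]]])

```text
time: 20.85
position: [0.637, 0.1302, 0.162]
tool_rot: [0.312, -0.312, 0.636, -0.633]
wrist_force: [-10.5, 9.1, 9.8]
gripper_width: 0.153
```

```bash
python3 -c "
from h import *
st(); "
```

```text
t 20.85 p [0.637  0.1302 0.162 ] ang 18.71 r 0.0947 Fcw-on-post 12.02 Frad -7.05 F [-10.5   9.1   9.8] q6 2.43 w 0.153
ft [1.639 1.78  0.185] T 1.322 equiv F at .05: 26.45 at .095: 13.92 qd 0.135
```

Emit:
drive_tool(motion=[[[0,7,0,0.0068,0,0.0094,1],[0,0,0,0,0,0,0],[0,0,0,0,0,0,0],[0,0,0,0,0,0,0],[0,0,0,0,0,0,0],[0,0,0,0,-0.04,0,0],[0,0,0,0,-0.08,0,0],[0,0,0,0,-0.12,0,0],[0,0,0,0,-0.14,0,0],[0,0,0,0,-0.14,0,0],[0,0,0,0,-0.14,0,0],[0,0,0,0,-0.14,0,0]]])

```text
time: 22.05
position: [0.6382, 0.1282, 0.2998]
tool_rot: [0.311, -0.312, 0.635, -0.635]
wrist_force: [0.3, 0.4, -0.4]
gripper_width: 1.0
```

Run:
```python
from h import *
import cv2
st(); c=cams.get_calibration("wrist"); im=cams.snapshot("wrist"); s=cams.snapshot("scene")[130:290,190:390]
cv2.imwrite("pics/w4.png",np.hstack([im,cv2.resize(s,(288,230)) if 0 else cv2.copyMakeBorder(cv2.resize(s,(288,230)),0,154,0,0,cv2.BORDER_CONSTANT)]))
for a in (18.7,25): print(a,proj(c,[*(C+.095*np.array([np.cos(np.radians(a)),np.sin(np.radians(a))])),.18]))
print(proj(c,(.5184,.0601,.196)))
```

```text
t 22.05 p [0.6382 0.1282 0.2998] ang 17.38 r 0.0952 Fcw-on-post 0.31 Frad 0.37 F [ 0.3  0.4 -0.4] q6 2.43 w 1.0
ft [ 0.016 -0.011  0.038] T 0.067 equiv F at .05: 1.34 at .095: 0.7 qd 0.004
18.7 [257.21285646 184.57937138]
25 [245.28344896 177.90445224]
[196.01169852 337.23712226]
```

View pics/w4.png

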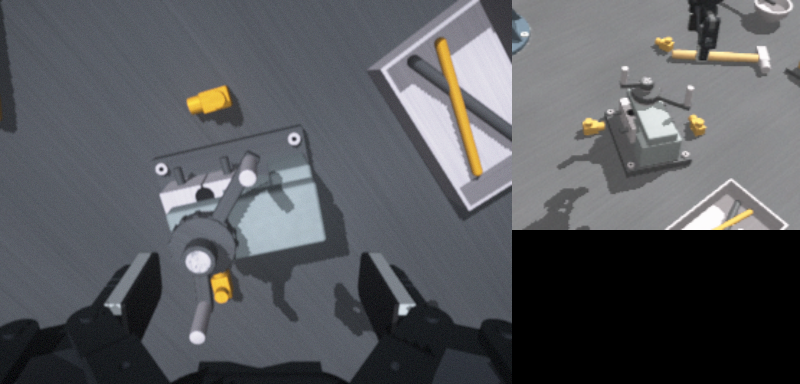

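Run:
```python
from h import *
c=cams.get_calibration("wrist"); o=arm.get_obs(); M=rot(o["tool_rot"]).as_matrix()
p=onz(c,248,178,.18); d=p[:2]-C; print(p,np.degrees(np.arctan2(d[1],d[0])),np.linalg.norm(d))
a=np.radians(np.degrees(np.arctan2(d[1],d[0]))); t=np.r_[C+.095*np.array([np.cos(a),np.sin(a)]),.162]
print((M.T@(t-o["position"])).round(4))
```

```text
[0.63489007 0.13869922 0.18      ] 23.94626219416261 0.09583928886603113
[-0.0057  0.1379 -0.009 ]
```

Emit:
drive_tool(motion=[[[0,0,0,-0.0057,0,-0.009,0],[0,0,0,-0.0057,0.04,-0.009,0],[0,0,0,-0.0057,0.08,-0.009,0],[0,0,0,-0.0057,0.12,-0.009,0],[0,0,0,-0.0057,0.138,-0.009,0],[0,0,0,-0.0057,0.138,-0.009,0],[0,0,0,-0.0057,0.138,-0.009,0],[0,0,0,-0.0057,0.138,-0.009,1],[0,0,0,-0.0057,0.138,-0.009,1],[0,0,0,-0.0057,0.138,-0.009,1],[0,0,0,-0.0057,0.138,-0.009,1],[0,0,0,-0.0057,0.138,-0.009,1],[0,0,0,-0.0057,0.138,-0.009,1],[0,0,0,-0.0057,0.138,-0.009,1]]], grip_force=40)

```text
time: 23.55
position: [0.6346, 0.1387, 0.1637]
tool_rot: [0.312, -0.312, 0.635, -0.634]
wrist_force: [-3.1, 1.0, 5.4]
gripper_width: 0.149
```

```bash
python3 -c "
from h import *
st(); arc(.0950,-6,6)"
```

```text
t 23.55 p [0.6346 0.1387 0.1637] ang 23.99 r 0.0956 Fcw-on-post 2.17 Frad -2.47 F [-3.1  1.   5.4] q6 2.44 w 0.149
ft [0.214 0.727 0.016] T 0.223 equiv F at .05: 4.47 at .095: 2.35 qd 0.002
ang 23.99 r 0.0956
[[0, 1.0, 0, 0.0013, -0.0, 0.0012, 1], [0, 2.0, 0, 0.0022, -0.0, 0.0026, 1], [0, 3.0, 0, 0.003, -0.0, 0.004, 1], [0, 4.0, 0, 0.0039, -0.0, 0.0054, 1], [0, 5.0, 0, 0.0048, -0.0, 0.0068, 1], [0, 6.0, 0, 0.0057, -0.0, 0.0082, 1]]
```

Emit:
drive_tool(motion=[[[0,1,0,0.0012,0,0.0012,1],[0,2,0,0.0021,0,0.0026,1],[0,3,0,0.0029,0,0.004,1],[0,4,0,0.0038,0,0.0054,1]]])

```text
time: 23.95
position: [0.6364, 0.1342, 0.1638]
tool_rot: [0.29, -0.289, 0.646, -0.644]
wrist_force: [-3.8, 10.3, 4.0]
gripper_width: 0.149
```

```bash
python3 -c "
from h import *
st(); "
```

```text
t 23.95 p [0.6364 0.1342 0.1638] ang 21.08 r 0.0955 Fcw-on-post 10.94 Frad 0.16 F [-3.8 10.3  4. ] q6 2.5 w 0.149
ft [1.789 0.766 0.215] T 1.26 equiv F at .05: 25.21 at .095: 13.27 qd 0.148
```

Emit:
drive_tool(motion=[[[0,0,0,0,0,0,0],[0,0,0,0,0,0,0],[0,0,0,0,0,0,0],[0,0,0,0,0,0,0],[0,0,0,0,-0.04,0,0],[0,0,0,0,-0.08,0,0],[0,0,0,0,-0.12,0,0],[0,0,0,0,-0.14,0,0],[0,0,0,0,-0.14,0,0],[0,0,0,0,-0.14,0,0],[0,0,0,0,-0.14,0,0]]])

```text
time: 25.05
position: [0.6364, 0.132, 0.3018]
tool_rot: [0.289, -0.29, 0.645, -0.645]
wrist_force: [0.4, 0.6, -0.5]
gripper_width: 0.996
```

Run:
```python
from h import *
import cv2
st(); c=cams.get_calibration("wrist"); im=cams.snapshot("wrist"); cv2.imwrite("pics/w5.png",im)
for a in (19,20,21,22,24): print(a,proj(c,[*(C+.095*np.array([np.cos(np.radians(a)),np.sin(np.radians(a))])),.18]))
print(proj(c,(.5184,.0601,.196)))
```

```text
t 25.05 p [0.6364 0.132  0.3018] ang 19.89 r 0.0948 Fcw-on-post 0.44 Frad 0.56 F [ 0.4  0.6 -0.5] q6 2.5 w 0.996
ft [-0.015  0.024  0.004] T 0.046 equiv F at .05: 0.92 at .095: 0.48 qd 0.004
19 [261.51942591 185.7427579 ]
20 [259.62627531 184.74971669]
21 [257.71169823 183.78654227]
22 [255.77639452 182.85369791]
24 [251.84647457 181.08078884]
[211.86297571 340.39457064]
```

View pics/w5.png

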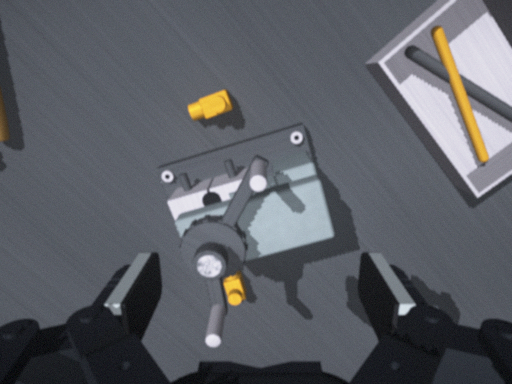

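The lock post top is at (258,183), which puts the ring at about 21°, where I left it. The crank post is at (213,340), so it has not moved. The gripper is open and clear of everything.

```bash
python3 -c "
from cell import sign_off
print(sign_off())"
```

```text
the job is handed in; nothing more can be done
None
```

I loosened the lock ring, wound the pad down onto the die, re-tightened the ring and handed the job in at about 25 s. No verdict was reported. I never measured the die and clamp forces directly; the values below are inferred from wrist force and moment.

- **Loosening:** the ring turned about 0.74 rad counter-clockwise, past the 0.6 rad that counts as plainly loose.
- **Pad on the die:** the crank turned about 2.07 rad clockwise. The pad met the die at about 1.45 rad, and the final push was about 8 N, so roughly 200–250 N on the die. The last readings scattered between 7.2 and 8.9 N, so the fit over them counts for more than any single one.
- **Re-tightening:** the last moving push on the lock post read 13.3 N, slightly over the 12–13 N target. That suggests about 350–400 N of clamp.

**One mistake:** on the first release, a row meant as a hold pushed the ring a little further and then dragged it back about 5°. The overshoot could have been up to 7°, and the force at its peak was not read; from the angle I estimate about 14 N, below the 18 N limit. I saw the shift in the wrist picture, re-gripped the post and tightened it again.

**Last check:** the wrist picture and force reading after the final lift show:
- the lock post is where I left it, and the crank has not moved;
- the gripper is open about 120 mm above the posts, with wrist force near zero;
- the two fittings beside the fixture appear undisturbed. The other loose items were not all in view, and I did not measure any of them against their starting positions.

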